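# Put the garlic bulb away in the rocker-lid keeper

### The job

Put the garlic bulb away in the white garlic keeper: press down the tail of its wooden lid so that the lid tips wide open, put the bulb in the pot, then push the lid fully shut again. Leave the lemon and the lime where they lie.

Things in the scene. Friction and masses are not known exactly. Their poses are not given: they have to be found in the camera images.
- pot: garlic keeper: round white stoneware pot, fixed, 144 mm across, rim 76 mm high, walls 5 mm, inner floor at 6 mm. Origin: centre of its underside, on the worktop. Its x axis points from the hinge across the pot to the lid's nose; z up. Hinge pin along its y axis at x = -78 mm, z = 86 mm, between two lugs 72 mm apart over their outsides
- lid (a joint): lid angle (rad): 0 shut, level on the rim; grows as the nose tips up; stop at 1.45. One stiff wooden rocker: a disc 148 mm across, 9 mm thick over the pot (upper face level with the pin) and, beyond the pin, a paddle-shaped tail. Stiff friction hinge (0.15 N m): it stays at any angle where it is left; 2 to 5 N on the tail moves it
- lid_tail (a point): pressing spot on the lid's tail: a wooden paddle 46 mm wide, 8 mm thick, its end 95 mm from the pin, outside the pot. The spot lies among the cross grooves on its upper face, 62 mm from the pin. Lid shut: the tail rises outward at 0.72 rad, the spot 130 mm above the worktop; lid at 1.45: it falls outward at 0.73 rad, the spot 48 mm above the worktop
- lid_nose (a point): point on the upper (outer) face of the lid, on its middle line, 145 mm from the pin and 7 mm short of the free edge
- garlic: the garlic bulb, whitish and knobbly, about 60 x 57 mm and 58 mm high, 27 to 55 g, standing loose on the chopping board with its stem up. Origin: centre of its underside; z axis towards the stem
- garlic_mid (a point): middle of the garlic bulb, 29 mm above its underside
- lemon: a yellow lemon, 78 x 55 x 56 mm, loose on the board, to be left alone. Origin: centre of its underside
- lime: a green lime, 55 x 46 x 45 mm, loose on the board, to be left alone. Origin: centre of its underside
- board: the wooden chopping board, 250 x 360 mm, 22 mm thick, does not move; garlic, lemon and lime lie on it. Origin: centre of its underside. (Wall cupboards hang behind: fronts at x = 0.61 m, their handles at 0.58 m, undersides 0.46 m above the worktop: keep the wrist clear of them)
Things that resemble listed ones, but are neither listed nor needed, are in the scene too. There is more than one size of the garlic; the one meant has the size given above.

How it is judged:
On the way, in this order (a step that is already met when the one before it is completed fails the run):
1. the lid is being tipped (past 0.1 rad) with the hand at its tail, within 90 mm of the pressing spot (value of joint lid above 0.1 rad and distance between the grasp point and lid_tail below 0.09 m), for 0.05 s.
2. the lid is tipped wide open (past 1.1 rad) (value of joint lid above 1.1 rad), for 0.2 s.
3. the garlic bulb is in the pot, let go, under the raised lid (horizontal distance between garlic_mid and pot below 0.055 m and z of garlic_mid in the frame of pot below 0.06 m and contact force between the fingers and garlic below 0.1 N and value of joint lid above 0.5 rad), for 0.2 s.
At the end, for the whole second after the job is handed in: The garlic bulb lies at rest inside the pot (its middle within 55 mm of the pot's axis and less than 60 mm above the pot's underside), the lid is fully shut (angle under 0.05 rad), and the lemon and the lime are within 40 mm of where they lay (value of joint lid below 0.05 rad and horizontal distance between garlic_mid and pot below 0.055 m and z of garlic_mid in the frame of pot below 0.06 m and linear speed of garlic below 0.03 m/s and distance of each of lemon, lime from where it was at the start of the episode below 0.04 m); the robot touches nothing.
It fails at once if the lemon or the lime is moved by more than 40 mm (distance of any of lemon, lime from where it was at the start of the episode above 0.04 m).
It also fails if it takes over 72 s, if anything falls off the work surface, if the arm or the gripper's body presses on something with over 40 N, if the wrist force passes 120 N, or if a joint passes its speed limit or range.

### The arm

A 7-joint arm with a two-finger parallel gripper is mounted at the origin on a cart in front of the work surface, level with it; the furniture and walls round the work are solid. World frame = base frame: x ahead of the robot, y to its left, z up, the work surface at z = 0. Lengths are in m, angles in rad, forces in N, time in s.
With the tool pointing down it reaches from about 0.4 to 0.85 m from the base axis. Payload 10.4 kg.
Tool frame: the origin (TCP) lies at the very end of the fingers, on their centre line; the grasp point (between the pads) lies 19 mm behind it (r.pinch_z is the distance from the TCP to the grasp point, in m); z points along the fingers, y is the line along which they close (so a half turn about z gives the same grasp; the last joint's range is limited). The gripper opens to 87 mm and grips with 3 to 60 N. Pads are 19 mm wide; open, the fingers measure 117 mm over their backs; the gripper's body (75 mm by 190 mm) begins 51 mm behind the grasp point.
Start: joints at [1.144, 0.332, -0.065, 1.46, 0.022, 1.35, -0.088], TCP at [0.246, -0.575, 0.223] pointing down, gripper open.
Joint ranges: [-2.6, 2.6], [-0.5, 2.12], [-1.47, 1.34], [0.16, 2.42], [-1.27, 4.41], [0.06, 2.06], [-2.6, 2.6]. Speed limits (rad/s): [2.22, 2.22, 2.79, 2.79, 3.14, 3.14, 3.14].

### API

Orientations are given as a unit quaternion [x, y, z, w].
In Python, from bench import sensors, vision, r gives the robot as it stands.
- The arm moves only by the shell command python3 -m crank 'ROWS' [OPENING] [FORCE]. ROWS is JSON, a list of rows, each a list of 2 entries, a list of its own where there are three numbers: the shift along the tool's x, y, z normalised to -1 to 1, where 1 is 3 cm, then the turn about the tool's z normalised to -1 to 1, where 1 is 8 degrees. A call has 1 to 12 rows; each row shifts and turns the commanded pose from where the row before left it, along the tool's axes as they then stand; what a row does not reach is not made up. A row lasts 1/8 s, in which the tool goes at most 62.5 mm and 10.7 degrees, less where a joint would pass 70% of its speed; a pose out of reach is approached as far as the arm can. A call with a number of a shift or a turn outside -1 to 1 is refused whole. A call with a gripper value outside its range is refused whole. OPENING is the opening, from 0 (shut) to 1 (fully open), set as the call begins (- or left out, the last holds). The fingers move at their own pace and stop on an object; FORCE is the grip in N (left out, the last holds). Time passes only in rows, so rows that do not move let the fingers close. It gives the time, the measured TCP pose, the force, the opening and the grip force at its end, in the units of the state.
- sensors.read_state(): the state, without advancing time (a new reading comes with each control period).
- vision.camera(name): name is "scene" or "top"; returns the picture (420x560x3 uint8, red, green, blue); there is no depth.
- vision.camera_model(name): a dict with "vertical_fov" (degrees; the focal length in pixels is half the picture's height over the tangent of half this angle, whatever the lens; pixels are square), "cx", "cy" (the principal point, pixels), "dist" ([k1, k2, p1, p2, k3] as OpenCV has them; the pictures are not rectified), "camera_from_world" (4x4, takes a point from world to camera coordinates). Camera axes: x right, y down, z forward; pixel columns grow to the right and rows downward; lengths in m; the calibration is good to about 2 mm. A picture is of the moment at which its call begins. camera_model takes no time and is no camera call.
- r.close_job(): hands the job in; it is judged then, once.
The state is a dict: "time": time; "joint_positions": joint angles; "joint_vel": joint speeds; "joint_torque": joint torques, N m; "ee_pos": TCP position; "eef_rot": TCP orientation; "ft_force": force on the tool from outside, world axes, zero at the start; "torque": the same for the moment, N m; "width": finger opening in m; "grip_force": force on a finger pad.
Only numpy, scipy, OpenCV 4.12 (cv2) and the standard library are available. Lean on these libraries where they do the work, as an engineer would, in place of code of your own. Each camera call takes 0.05 s, during which the arm holds its last target. There are 200 camera calls.

## Working session

There is one attempt and no reset: what is moved stays moved. The work goes in short steps, Python scripts to look and compute and a shell command to move; the robot and the scene stay as the last step left them, time stands still between calls to the robot, and variables do not carry over. Pictures are saved under pics/ and viewed, at most 10 in all, crops included, and the job is handed in when it is done.

```bash
mkdir -p pics
python3 - <<'E'
from bench import sensors, vision, r
import cv2
for n in("scene","top"):
    im=vision.camera(n); cv2.imwrite(f"pics/{n}0.png",im[:,:,::-1])
    m=vision.camera_model(n); print(n,m)
s=sensors.read_state(); print(s['time'],s['ee_pos'],s['eef_rot'],s['width'],r.pinch_z)
E
```

```text
scene {'vertical_fov': 52.24720188482179, 'cx': 277.6109573137771, 'cy': 210.25974732961294, 'dist': array([-0.0083912,  0.       ,  0.       ,  0.       ,  0.       ]), 'camera_from_world': array([[-0.90441861, -0.42660874,  0.00565385,  0.3850734 ],
       [-0.18210788,  0.37402033, -0.90936545,  0.20400657],
       [ 0.3858286 , -0.82347664, -0.41595976,  0.83311882],
       [ 0.        ,  0.        ,  0.        ,  1.        ]])}
top {'vertical_fov': 46.66376271079838, 'cx': 279.5281341360639, 'cy': 204.8783427642785, 'dist': array([-0.09590575,  0.        ,  0.        ,  0.        ,  0.        ]), 'camera_from_world': array([[ 0.00763484, -0.99948966,  0.03101828, -0.09922872],
       [-0.99635483, -0.01023914, -0.08468897,  0.45994233],
       [ 0.08496335, -0.03025863, -0.99592452,  1.14257889],
       [ 0.        ,  0.        ,  0.        ,  1.        ]])}
0.1 [ 0.24541143 -0.5744273   0.22183307] [ 9.79687775e-01  2.00527921e-01 -1.66217031e-04 -6.23439054e-04] 0.08710976319846069 0.0187
```

View pics/scene0.png

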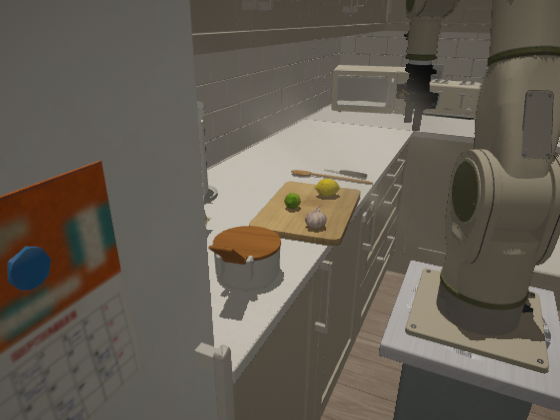

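View pics/top0.png

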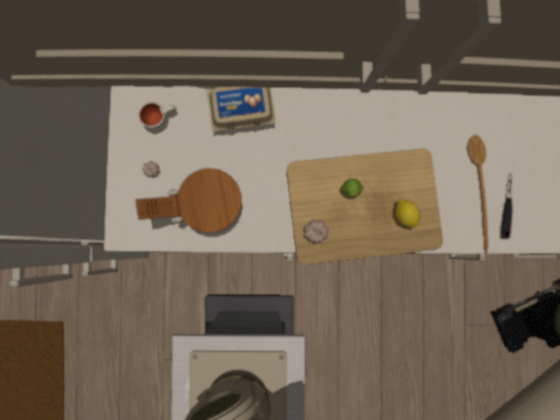

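The top view shows the lid disc at about (209,201) with its tail end at (137,208). The garlic is at (316,231), a smaller decoy bulb at (151,169), the lime at (352,188) and the lemon at (407,213). I'll enlarge both views to measure.

```bash
cat > h.py <<'E'
import numpy as np, cv2
from bench import sensors, vision, r
from scipy.spatial.transform import Rotation as R
def K(n):
    m=vision.camera_model(n); f=210/np.tan(np.radians(m['vertical_fov'])/2)
    return np.array([[f,0,m['cx']],[0,f,m['cy']],[0,0,1]]),np.array(m['dist'],float),np.array(m['camera_from_world'])
def ray(n,p):
    k,d,T=K(n); u=cv2.undistortPoints(np.array([[p]],float),k,d)[0,0]
    return -T[:3,:3].T@T[:3,3], T[:3,:3].T@np.array([u[0],u[1],1])
def atz(n,p,z):
    o,d=ray(n,p); return o+d*(z-o[2])/d[2]
def proj(n,P):
    k,d,T=K(n); return cv2.projectPoints(np.array(P,float).reshape(-1,1,3),cv2.Rodrigues(T[:3,:3])[0],T[:3,3],k,d)[0][:,0]
def tri(ps):
    A=np.zeros((3,3));b=np.zeros(3)
    for n,p in ps:
        o,d=ray(n,p); d/=np.linalg.norm(d); M=np.eye(3)-np.outer(d,d); A+=M;b+=M@o
    return np.linalg.solve(A,b)
def goto(P,yaw=None):
    "rows needed (tool axes, units of 3cm / 8deg) to bring TCP to P"
    s=sensors.read_state(); Q=R.from_quat(s['eef_rot']); d=Q.inv().apply(np.array(P)-s['ee_pos'])
    return s['time'],d/0.03
E
python3 - <<'E'
from h import *
t=cv2.imread("pics/top0.png"); s=cv2.imread("pics/scene0.png")
a=cv2.resize(t[150:270,125:445],None,fx=2.5,fy=2.5,interpolation=2); b=cv2.resize(s[165:300,195:395],None,fx=3,fy=3,interpolation=2)
# hue-based lid blob in top
h=cv2.cvtColor(t,cv2.COLOR_BGR2HSV)
m=((h[...,0]<14)&(h[...,1]>130)&(h[...,2]>60)).astype('u1'); m[:160]=0;m[250:]=0;m[:,:130]=0;m[:,260:]=0
c=max(cv2.findContours(m,0,2)[0],key=cv2.contourArea); print(cv2.boundingRect(c))
p=c[:,0]; q=p[p[:,0]>195].astype(np.float32); (x,y),rad=cv2.minEnclosingCircle(q); print(x,y,rad)
C=atz('top',(x,y),.086); print('lid centre',C, [atz('top',(x+rad,y),.086)[1]-C[1]])
e=p[p[:,0]<p[:,0].min()+3]; print('tail end',e.min(0),e.max(0)); E=atz('top',e.mean(0),.15); print(E, np.arctan2(*(C-E)[1::-1]), np.linalg.norm((C-E)[:2]))
for n,lo,hi in(('lemon',20,33),('lime',36,70)):
    m=((h[...,0]>=lo)&(h[...,0]<=hi)&(h[...,1]>190)&(h[...,2]>60)).astype('u1');m[:160]=0;m[255:]=0;m[:,:295]=0;m[:,435:]=0
    c=max(cv2.findContours(m,0,2)[0],key=cv2.contourArea);(x,y),rad=cv2.minEnclosingCircle(c);print(n,x,y,rad,atz('top',(x,y),.047))
print('garlic',atz('top',(316,231),.05),'decoy',atz('top',(151,169),.02))
print(atz('top',(289,163),.022),atz('top',(300,263),.022))
cv2.imwrite('pics/a.png',np.vstack([a,np.zeros((5,800,3),'u1')])); cv2.imwrite('pics/b.png',b)
E
```

```text
(137, 169, 104, 63)
209.2862548828125 200.45558166503906 31.626867294311523
lid centre [0.46364261 0.06521501 0.086     ] [np.float64(-0.07120854849193245)]
tail end [137 200] [139 217]
[0.43689035 0.2090049  0.15      ] -1.386848530498109 0.14625736263275974
lemon 407.0 213.0 14.4223051071167 [ 0.44239948 -0.39649209  0.047     ]Traceback (most recent call last):
  File "<stdin>", line 13, in <module>
ValueError: max() iterable argument is empty
```

Run:
```python
from h import *
t=cv2.imread("pics/top0.png"); s=cv2.imread("pics/scene0.png")
a=cv2.resize(t[150:270,125:445],None,fx=2.5,fy=2.5,interpolation=2); b=cv2.resize(s[165:300,195:395],None,fx=3,fy=3,interpolation=2)
C=np.array([.4636,.0652,0])
for yaw in(-1.387,):
    ca,sa=np.cos(yaw),np.sin(yaw)
    P=lambda x,y,z:C+[ca*x-sa*y,sa*x+ca*y,z]
    pts=[P(74,0,86)] if 0 else [P(.074*np.cos(u),.074*np.sin(u),.086) for u in np.linspace(0,6.28,24)]+[P(-.078-.095*np.cos(.72),y,.086+.095*np.sin(.72)) for y in(-.023,.023)]+[P(-.078,y,.086) for y in(-.036,.036)]
for q in proj('top',pts): cv2.circle(a,tuple(int(v) for v in (q-[125,150]+.5)*2.5),2,(255,255,0),-1)
for q in proj('scene',pts): cv2.circle(b,tuple(int(v) for v in (q-[195,165]+.5)*3),2,(255,255,0),-1)
print('garlic',atz('top',(316,231),.05),tri([('top',(316,231)),('scene',(316,220))]),'decoy',atz('top',(151,169),.02),'lime',atz('top',(352,188),.045))
print(atz('top',(289,163),.022),atz('top',(300,263),.022))
cv2.imwrite('pics/a.png',a); cv2.imwrite('pics/b.png',b)
```

```text
garlic [ 0.39821163 -0.17960156  0.05      ] [ 0.39925143 -0.18013626  0.04229155] decoy [0.54432472 0.21478071 0.02      ] lime [ 0.50057307 -0.26546378  0.045     ]
[ 0.56221191 -0.11713123  0.022     ] [ 0.32294355 -0.14468906  0.022     ]
```

View pics/a.png

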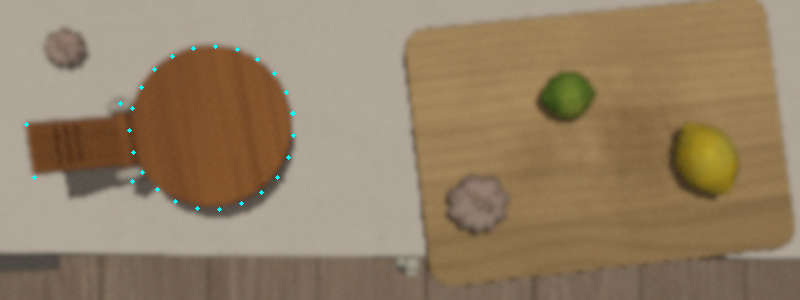

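View pics/b.png

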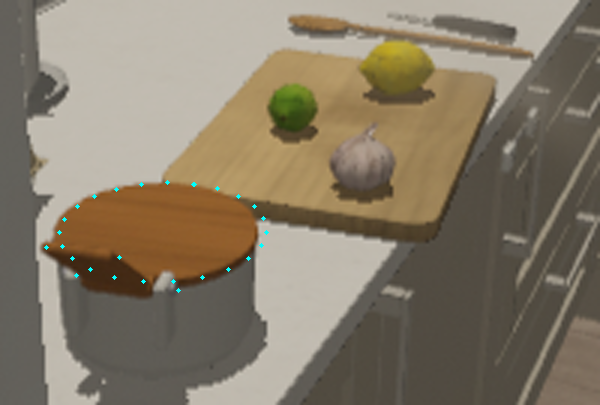

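The overlay agrees with both views. The lid centre is (0.464, 0.065) with pot x heading about -1.40, and the garlic is at (0.399, -0.180). In the close-up the right-hand side of the board is clear around the garlic. Next I'll shut the fingers and turn the tool to heading 1.74.

```bash
python3 -m crank '[[[0,0,0],-0.96],[[0,0,0],-0.96],[[0,0,0],-0.96],[[0,0,0],-0.96],[[0,0,0],-0.96],[[0,0,0],-0.96],[[0,0,0],-0.96],[[0,0,0],-0.96],[[0,0,0],-0.96],[[0,0,0],-0.96]]' 0 20
python3 - <<'E'
from h import *
s=sensors.read_state(); M=R.from_quat(s['eef_rot']).as_matrix(); print(np.arctan2(M[1,0],M[0,0]),M[:,2],s['joint_positions'].round(2) if hasattr(s['joint_positions'],'round') else s['joint_positions'])
print(goto([.46,-.3,.24])); print(goto([.441,.196,.2]))
E
```

```text
time: 1.35
ee_pos: [0.2455, -0.5745, 0.2221]
eef_rot: [0.642, 0.767, 0.0, -0.0]
ft_force: [0.2, 0.2, 0.1]
width: 0.0017
grip_force: 0.0
1.7486497981708862 [-3.20508761e-04  7.39695788e-04 -9.99999675e-01] [ 1.28  0.34 -0.25  1.45  0.08  1.36  1.21]
(1.35, array([ 7.74174878,  8.65665574, -0.59231953]))
(1.35, array([24.12527693, 10.95859416,  0.753446  ]))
```

```bash
python3 -m crank '[[[0.86,0.96,-0.06],0],[[0.86,0.96,-0.06],0],[[0.86,0.96,-0.06],0],[[0.86,0.96,-0.06],0],[[0.86,0.96,-0.06],0],[[0.86,0.96,-0.06],0],[[0.86,0.96,-0.06],0],[[0.86,0.96,-0.06],0],[[0.86,0.96,-0.06],0]]' && python3 -m crank '[[[1,0.14,0],0],[[1,0.14,0],0],[[1,0.14,0],0],[[1,0.14,0],0],[[1,0.14,0],0],[[1,0.14,0],0],[[1,0.14,0],0],[[1,0.14,0],0],[[1,0.14,0],0],[[1,0.14,0],0],[[1,0.14,0],0],[[1,0.14,0],0]]' && python3 -c "
from h import *
s=sensors.read_state(); M=R.from_quat(s['eef_rot']).as_matrix(); print(np.arctan2(M[1,0],M[0,0]),s['joint_positions'])
print(goto([.441,.196,.17]))"
```

```text
time: 2.48
ee_pos: [0.4613, -0.3002, 0.2385]
eef_rot: [0.643, 0.766, -0.0, -0.0]
ft_force: [-0.1, 0.0, -0.5]
width: 0.0005
grip_force: 0.0
time: 3.98
ee_pos: [0.448, 0.0629, 0.2385]
eef_rot: [0.643, 0.766, -0.0, -0.0]
ft_force: [-0.1, 0.4, -0.2]
width: 0.0005
grip_force: 0.0
1.7441577015816212 [ 0.59312654 -0.0283868  -0.80421722  1.8309902  -0.02080138  1.33070365
 -0.03257366]
(3.975, array([4.41095251, 0.53581395, 2.28291018]))
```

```bash
python3 -m crank '[[[0.88,0.11,0],0],[[0.88,0.11,0],0],[[0.88,0.11,0],0],[[0.88,0.11,0],0],[[0.88,0.11,0],0],[[0,0,0.8],0],[[0,0,0.8],0],[[0,0,0.7],0],[[0,0,0],0]]' && python3 -m crank '[[[0,0,0.3],0],[[0,0,0.3],0],[[0,0,0.3],0],[[0,0,0.3],0],[[0,0,0.3],0],[[0,0,0.3],0]]' && python3 -c "
from h import *
print(goto([.441,.196,.045]),sensors.read_state()['joint_positions'])"
```

```text
time: 5.1
ee_pos: [0.4408, 0.1944, 0.1685]
eef_rot: [0.643, 0.766, -0.001, -0.001]
ft_force: [-0.7, 0.5, -0.8]
width: 0.0003
grip_force: 0.0
time: 5.85
ee_pos: [0.4419, 0.1951, 0.1153]
eef_rot: [0.643, 0.766, 0.0, 0.0]
ft_force: [0.1, 0.9, 4.1]
width: 0.0006
grip_force: 1.7
(5.85, array([ 0.0354085 , -0.02621123,  2.34259388])) [ 0.35515942  0.22690093 -0.94104531  1.91884053  0.20581423  1.09593288
 -0.49507782]
```

Contact at about 4 N, so the lid is tipping. I'll carry on down.

```bash
python3 -m crank '[[[0,0,0.3],0],[[0,0,0.3],0],[[0,0,0.3],0],[[0,0,0.3],0],[[0,0,0.3],0],[[0,0,0.3],0],[[0,0,0.2],0],[[0,0,0.2],0]]' && python3 -m crank '[[[0,0,0.1],0],[[0,0,0.1],0],[[0,0,0],0]]'; python3 -c "
from h import *
cv2.imwrite('pics/c.png',cv2.resize(vision.camera('scene')[130:300,150:390,::-1],None,fx=3,fy=3))"
```

```text
time: 6.85
ee_pos: [0.4424, 0.196, 0.0505]
eef_rot: [0.643, 0.766, 0.001, 0.0]
ft_force: [-7.6, 3.3, 36.2]
width: 0.0007
grip_force: 15.6
time: 7.22
ee_pos: [0.4441, 0.1992, 0.0476]
eef_rot: [0.642, 0.766, 0.004, 0.001]
ft_force: [-9.4, 4.9, 44.2]
width: 0.0008
grip_force: 19.0
```

View pics/c.png

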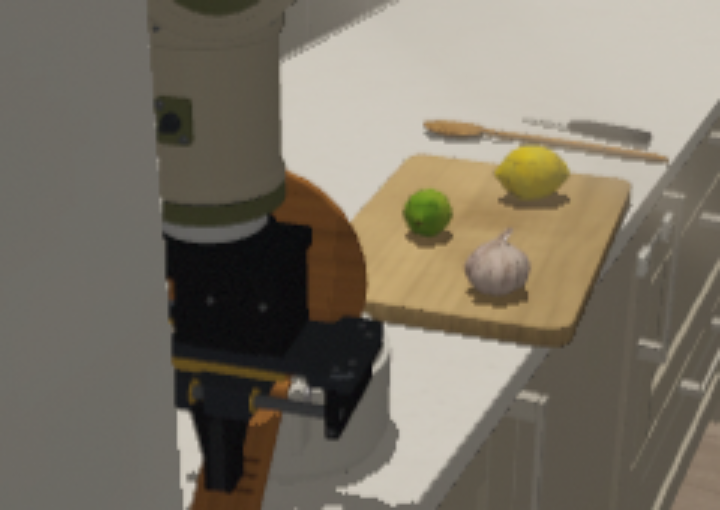

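The lid stands upright against its stop (44 N on the wrist) and the board items haven't moved. Now up and over to the garlic.

```bash
python3 -m crank '[[[0,0,-0.5],0],[[0,0,-1],0],[[0,0,-1],0],[[0,0,-1],0],[[0,0,-1],0],[[0,0,-1],0],[[0,0,-1],0],[[0,0,-1],0],[[0,0,-1],0],[[0,0,-0.5],0],[[0,0,0],0]]' && python3 -c "
from h import *
s=sensors.read_state();print(s['joint_positions'],goto([.399,-.180,.31]))"
```

```text
time: 8.65
ee_pos: [0.442, 0.1948, 0.3137]
eef_rot: [0.643, 0.766, 0.0, 0.0]
ft_force: [-1.0, -0.5, -0.6]
width: 0.0006
grip_force: 0.0
[ 0.44580692  0.03864326 -0.96363245  1.63073795  0.0321986   1.48842106
 -0.34700327] (8.65, array([-12.05972922,  -3.56458043,   0.12461   ]))
```

```bash
python3 -m crank '[[[-1,-0.3,0],0],[[-1,-0.3,0],0],[[-1,-0.3,0],0],[[-1,-0.3,0],0],[[-1,-0.3,0],0],[[-1,-0.3,0],0],[[-1,-0.3,0],0],[[-1,-0.3,0],0],[[-1,-0.3,0],0],[[-1,-0.3,0],0],[[-1,-0.3,0],0],[[-1,-0.3,0],0]]' 1 && python3 -m crank '[[[0,0,1],0],[[0,0,1],0],[[0,0,1],0],[[0,0,1],0],[[0,0,1],0],[[0,0,0],0]]' && python3 -c "
from h import *
s=sensors.read_state();print(s['joint_positions'],goto([.399,-.180,.036]))
im=vision.camera('top');a=im[140:280,130:450,::-1];b=vision.camera('scene')[130:300,190:400,::-1]
cv2.imwrite('pics/d.png',np.vstack([cv2.resize(a,(640,280)),cv2.resize(b,(640,318),fx=0)[:,:]]))"
```

```text
time: 10.15
ee_pos: [0.3968, -0.1793, 0.312]
eef_rot: [0.643, 0.766, -0.0, -0.001]
ft_force: [-0.1, 0.3, 0.0]
width: 0.0868
grip_force: 0.0
time: 10.9
ee_pos: [0.3955, -0.1776, 0.1609]
eef_rot: [0.643, 0.766, -0.001, -0.003]
ft_force: [-0.6, 0.3, 0.0]
width: 0.087
grip_force: 0.0
[ 0.80317186 -0.01598212 -0.47605444  1.99234103 -0.0089179   1.16923461
  0.50422206] (10.9, array([-0.1155026 ,  0.12172924,  4.16293385]))
```

View pics/d.png

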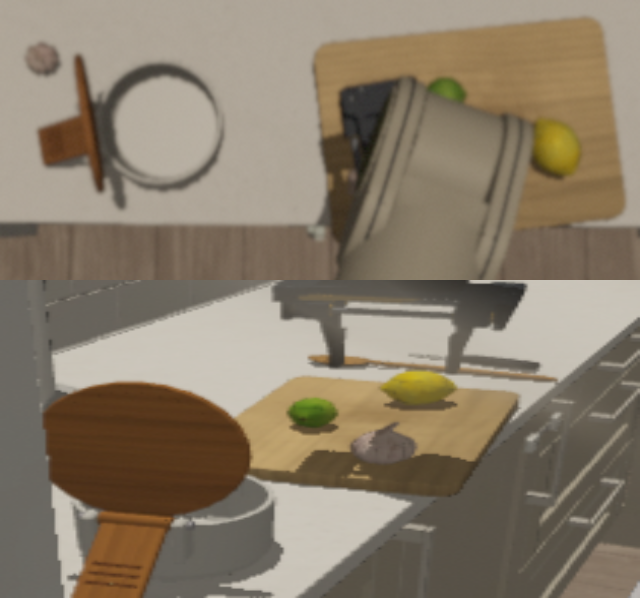

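The lid is fully open with the pot mouth clear, and the fingers straddle the garlic. I'll descend and grip gently.

```bash
python3 -m crank '[[[-0.12,0.12,0.5],0],[[0,0,0.8],0],[[0,0,0.8],0],[[0,0,0.7],0],[[0,0,0.7],0],[[0,0,0.6],0],[[0,0,0],0]]' && python3 -m crank '[[[0,0,0],0],[[0,0,0],0],[[0,0,0],0],[[0,0,0],0],[[0,0,0],0],[[0,0,0],0]]' 0.3 10 && python3 -m crank '[[[0,0,-0.5],0],[[0,0,-1],0],[[0,0,-1],0],[[0,0,-1],0],[[0,0,-1],0],[[0,0,-1],0],[[0,0,0],0]]' && python3 -c "
from h import *
c=atz('top',(211.5,202.5),.076);print(c, atz('top',(205,202.5),.076))
for x in(.0,.012):print(goto([.464+.17*x,.065-.985*x,.2]))"
```

```text
time: 11.88
ee_pos: [0.4012, -0.181, 0.0397]
eef_rot: [0.643, 0.766, -0.0, -0.001]
ft_force: [0.1, -0.4, 0.2]
width: 0.0869
grip_force: 0.0
time: 12.62
ee_pos: [0.4019, -0.1814, 0.041]
eef_rot: [0.643, 0.766, -0.0, 0.0]
ft_force: [-0.3, 0.3, 3.8]
width: 0.0545
grip_force: 10.0
time: 13.5
ee_pos: [0.4029, -0.1816, 0.2086]
eef_rot: [0.643, 0.766, 0.0, 0.002]
ft_force: [0.4, -1.0, -0.7]
width: 0.0542
grip_force: 10.0
[0.45995935 0.06123595 0.076     ] [0.45980738 0.07600436 0.076     ]
(13.5, array([7.74428332, 3.42526942, 0.27558921]))
(13.5, array([7.34446158, 3.42417094, 0.27675706]))
```

```bash
python3 -m crank '[[[0.8,0.38,0],0],[[0.82,0.38,0],0],[[0.82,0.38,0],0],[[0.82,0.38,0],0],[[0.82,0.38,0],0],[[0.82,0.38,0],0],[[0.82,0.38,0],0],[[0.82,0.38,0],0],[[0.82,0.38,0],0],[[0,0,0],0]]' && python3 -c "
from h import *
x=.012;print(goto([.463+.17*x,.0645-.985*x,.03]))
a=vision.camera('top')[140:280,130:450,::-1];b=vision.camera('scene')[130:300,190:400,::-1]
cv2.imwrite('pics/e.png',np.vstack([cv2.resize(a,(640,280)),cv2.resize(b,(640,318))]))"
```

```text
time: 14.75
ee_pos: [0.4643, 0.0559, 0.2054]
eef_rot: [0.642, 0.767, 0.0, -0.001]
ft_force: [-0.9, 0.0, -2.0]
width: 0.0539
grip_force: 10.0
(14.75, array([-0.11623766,  0.00804695,  5.84583468]))
```

View pics/e.png

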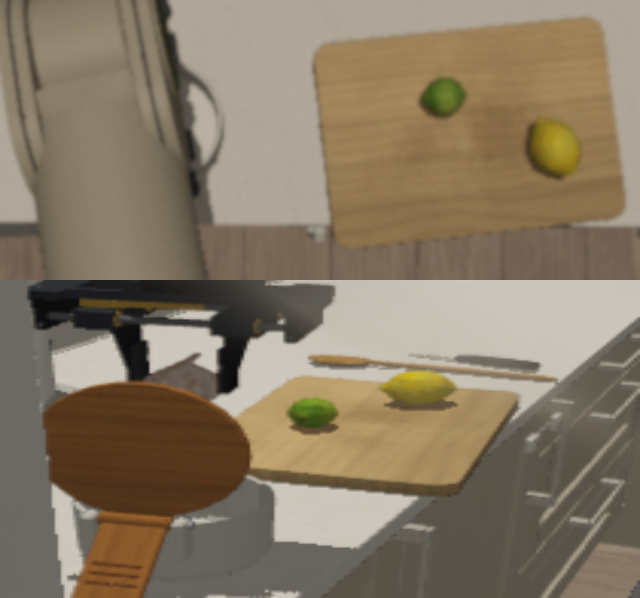

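```bash
python3 -m crank '[[[-0.35,0,0.4],0],[[0,0,0.7],0],[[0,0,0.7],0],[[0,0,0.7],0],[[0,0,0.7],0],[[0,0,0.5],0],[[0,0,0],0]]' && python3 -m crank '[[[0,0,0.5],0],[[0,0,0.4],0],[[0,0,0.4],0],[[0,0,0.4],0],[[0,0,0.35],0],[[0,0,0],0]]'
```

```text
time: 15.72
ee_pos: [0.4657, 0.0427, 0.0936]
eef_rot: [0.644, 0.765, -0.001, -0.001]
ft_force: [-0.1, 0.5, 0.7]
width: 0.0539
grip_force: 10.0
time: 16.48
ee_pos: [0.466, 0.0436, 0.0324]
eef_rot: [0.643, 0.766, -0.0, -0.001]
ft_force: [0.7, -0.7, 0.2]
width: 0.0539
grip_force: 10.0
```

```bash
python3 -m crank '[[[0,0,0.15],0],[[0,0,0],0],[[0,0,0],0]]' && python3 -m crank '[[[0,0,0],0],[[0,0,0],0],[[0,0,0],0],[[0,0,0],0],[[0,0,0],0],[[0,0,0],0]]' 0.8 && python3 -m crank '[[[0,0,-0.3],0],[[0,0,-0.5],0],[[0,0,-0.8],0],[[0,0,-1],0],[[0,0,-1],0],[[0,0,-1],0],[[0,0,-1],0],[[0,0,-1],0],[[0,0,-1],0],[[0,0,-1],0],[[0,0,-1],0],[[0,0,0],0]]'
```

```text
time: 16.85
ee_pos: [0.4667, 0.0435, 0.0289]
eef_rot: [0.643, 0.766, 0.0, 0.0]
ft_force: [-0.2, -0.2, 1.5]
width: 0.0539
grip_force: 10.0
time: 17.6
ee_pos: [0.4665, 0.0435, 0.0287]
eef_rot: [0.643, 0.766, 0.0, 0.0]
ft_force: [-0.2, -0.7, -0.3]
width: 0.0698
grip_force: 0.0
time: 19.1
ee_pos: [0.4672, 0.0442, 0.3198]
eef_rot: [0.643, 0.766, 0.001, 0.002]
ft_force: [-0.8, 0.0, -0.8]
width: 0.0698
grip_force: 0.0
```

```bash
python3 -m crank '[[[0.9,0,0],0],[[0.9,0,0],0],[[0.9,0,0],0],[[0.9,0,0],0],[[0.9,0,0],0],[[0,0,0],0],[[0,0,0],0]]' 0 && python3 -c "
from h import *
s=sensors.read_state();d=s['ee_pos']-np.array([.4636,.0652,0]);print(d@[.17,-.985,0],d@[.985,.17,0],s['ee_pos'])
a=vision.camera('top')[140:280,130:450,::-1];b=vision.camera('scene')[130:300,190:400,::-1]
cv2.imwrite('pics/f.png',np.vstack([cv2.resize(a,(640,280)),cv2.resize(b,(640,318))]))"
```

```text
time: 19.98
ee_pos: [0.4432, 0.1759, 0.3166]
eef_rot: [0.643, 0.766, -0.0, 0.0]
ft_force: [1.0, -0.4, 0.6]
width: 0.0078
grip_force: 0.0
-0.11249202624604265 -0.0013213838650779314 [0.4431569  0.17587685 0.31659593]
```

View pics/f.png

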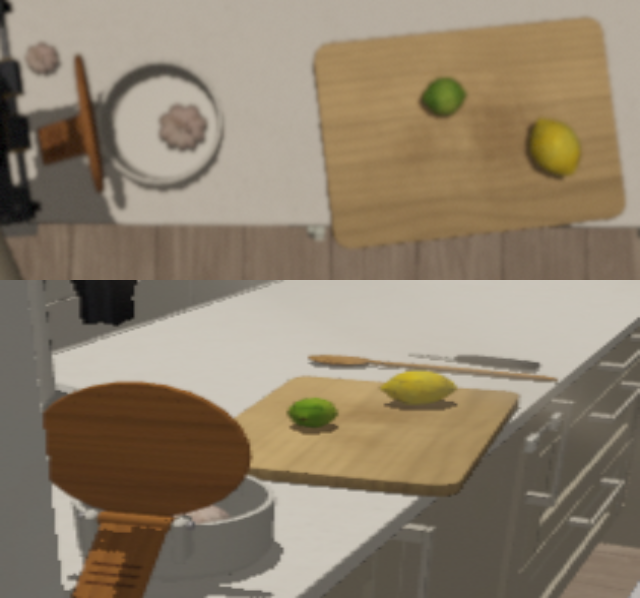

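The garlic stands in the open pot, about 20 mm from its axis. Now I'll swing the lid shut along its arc, pushing from the outer face.

```bash
python3 -m crank '[[[0,0,0.7],0],[[0,0,0.8],0],[[0,0,0.8],0],[[0,0,0.8],0],[[0,0,0.6],0],[[0,0,0],0],[[-0.5,0,0],0],[[-0.5,0,0],0],[[-0.3,0,0],0]]' && python3 -m crank '[[[-0.48,0,0.1],0],[[-0.48,0,0.13],0],[[-0.52,0,0.28],0],[[-0.52,0,0.33],0],[[-0.41,0,0.4],0],[[-0.41,0,0.45],0],[[0,0,0],0]]' && python3 -c "
from h import *
s=sensors.read_state();d=s['ee_pos']-np.array([.4636,.0652,0]);print(d@[.17,-.985,0],d@[.985,.17,0])"
```

```text
time: 21.2
ee_pos: [0.4506, 0.1375, 0.2066]
eef_rot: [0.644, 0.765, 0.0, 0.0]
ft_force: [-1.0, 1.0, -0.9]
width: 0.001
grip_force: 0.6
time: 22.08
ee_pos: [0.4638, 0.0536, 0.1536]
eef_rot: [0.644, 0.765, -0.001, -0.001]
ft_force: [0.4, 0.4, 0.0]
width: 0.0008
grip_force: 0.0
0.011439126850794176 -0.001755428007738975
```

```bash
python3 -m crank '[[[-0.26,0,0.5],0],[[-0.26,0,0.55],0],[[-0.1,0,0.4],0],[[-0.08,0,0.4],0],[[0,0,0.3],0],[[0,0,0],0]]' && python3 -m crank '[[[0,0,0.1],0],[[0,0,0.1],0],[[0,0,0.1],0],[[0,0,0],0]]'
```

```text
time: 22.82
ee_pos: [0.4677, 0.0343, 0.0899]
eef_rot: [0.643, 0.766, -0.0, -0.001]
ft_force: [0.3, 0.4, 0.2]
width: 0.0005
grip_force: 0.0
time: 23.32
ee_pos: [0.4689, 0.0343, 0.0855]
eef_rot: [0.643, 0.766, -0.001, 0.001]
ft_force: [-23.8, -2.5, 57.0]
width: 0.0004
grip_force: 28.5
```

```bash
python3 -m crank '[[[0,0,-0.3],0],[[0,0,-1],0],[[0,0,-1],0],[[0,0,-1],0],[[0,0,-1],0],[[-1,0,-1],0],[[-1,0,0],0],[[-1,0,0],0],[[-1,0,0],0],[[-1,0,0],0],[[-1,0,0],0],[[0,0,0],0]]' && python3 -c "
from h import *
a=vision.camera('top')[140:280,130:450,::-1];b=vision.camera('scene')[130:300,190:400,::-1]
cv2.imwrite('pics/g.png',np.vstack([cv2.resize(a,(640,280)),cv2.resize(b,(640,318))]))"
```

```text
time: 24.82
ee_pos: [0.4991, -0.1456, 0.2402]
eef_rot: [0.645, 0.764, -0.0, -0.0]
ft_force: [-0.2, 0.1, 0.4]
width: 0.0007
grip_force: 0.0
```

View pics/g.png

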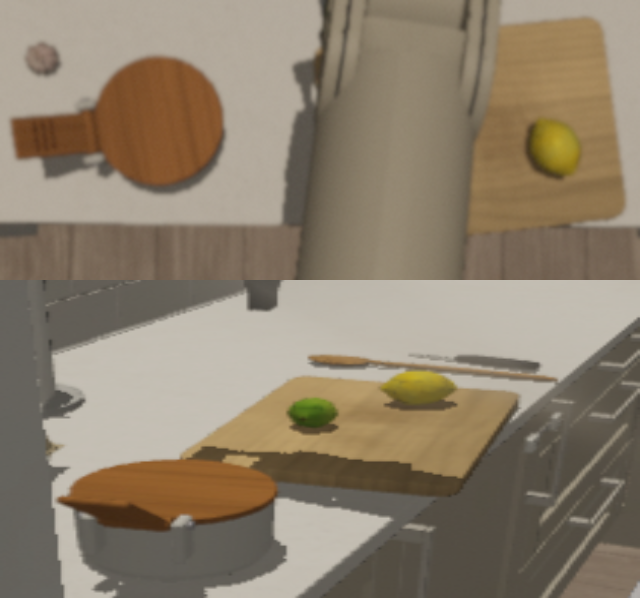

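The lid looks level and shut as at the start, and the lemon and lime haven't moved.

```bash
python3 -c "
from bench import r; print(r.close_job())"
```

```text
the job is handed in; nothing more can be done
None
```

The garlic bulb is in the keeper with the lid pushed shut, the lemon and lime look unmoved in the last pictures, and I handed the job in at about 25 s; no verdict came back.

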